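# Set the sample cell in the clarity meter

## Robot

A 7-joint arm with a two-finger parallel gripper is mounted at the origin on the work surface. World frame = base frame: x ahead of the robot, y to its left, z up, the work surface at z = 0. Lengths are in m, angles in rad, forces in N, time in s.
With the tool pointing down it reaches from about 0.425 to 0.925 m from the base axis. Payload 6.8 kg.
Tool frame: the origin (TCP) lies midway between the tips of the shut fingers; the grasp point (between the pads) lies env.grip_point_offset behind it (env.grip_point_offset is the distance from the TCP to the grasp point, in m); z points along the fingers, y is the line along which they close (so a half turn about z gives the same grasp; the last joint's range is limited). The gripper opens to 85 mm and grips with 20 to 120 N. Pads are 22 mm wide; open, the fingers measure 114 mm over their backs; the gripper's body (76 mm by 85 mm) begins 54 mm behind the grasp point. The pads swing forward as they close: fully open they stand 13 mm farther back than shut.
Start: joints at [1.193, 0.477, 0.022, 1.555, -0.011, 1.109, -0.083], TCP at [0.18, -0.651, 0.231] pointing down, gripper open.
Joint ranges: [-2.96, 2.96], [-0.34, 2.1], [-1.41, 1.46], [0.24, 2.44], [-1.37, 4.51], [0.17, 1.92], [-2.96, 2.96]. Speed limits (rad/s): [2.39, 2.39, 3.14, 3.14, 3.14, 3.14, 3.14].

## Interface

Orientations are given as a 3x3 rotation matrix whose columns are the frame's x, y, z axes.
In Python, from bench import env gives the robot as it stands.
- The arm moves only by the tool play_rows, never from a script. Its arguments are lists of equal length, an entry for each row: "translation": the shift along the world's x, y, z in normalised numbers (1 is 0.6 m), a list of three; "turn": the turn, a rotation vector about the world's x, y, z in shares of 180 degrees (1.0 is 180 degrees), a list of three; "gripper": the finger opening in m, from 0 to 0.0854. In form: {"translation": [[tx, ty, tz], ...], "turn": [[ax, ay, az], ...], "gripper": [gripper, ...]}. A call has exactly 5 rows; each row is the pose to reach, as a shift and turn from the pose commanded when the call began; what a row does not reach only later rows make up. A row lasts 1/8 s, in which the tool goes at most 62.5 mm and 10.7 degrees, less where a joint would pass 70% of its speed; a pose out of reach is approached as far as the arm can. Shift and turn numbers lie between -1 and 1, and a call with a number outside is refused. A call with a gripper value outside its range is refused whole. The fingers move at their own pace and stop on an object; "squeeze" is the grip in N (left out, the last holds). Time passes only in rows, so rows that repeat a pose let the fingers close, or fill a call up. It gives the time, the measured TCP pose, the force, the opening and the grip force at its end, in the units of the state.
- env.observe(): the state, without advancing time (a new reading comes with each control period).
- env.snapshot(name): name is "scene" or "top"; returns (picture, depth): 384x512x3 uint8, red, green, blue; 384x512 float32, m along the optical axis (not along the pixel's ray), 0 where there is no reading.
- env.camera_model(name): a dict with "intrinsics" (3x3 intrinsics, pixels), "extrinsics" (4x4, takes a point from world to camera coordinates). Camera axes: x right, y up, looking along -z (the intrinsics and any distortion apply to the point x, -y, -z); pixel columns grow to the right and rows downward; lengths in m; the calibration is good to about 2 mm. A picture is of the moment at which its call begins. camera_model takes no time and is no camera call.
- env.sign_off(): hands the job in; it is judged then, once.
The state is a dict: "time": time; "joints": joint angles; "joint_vel": joint speeds; "effort": joint torques, N m; "tool_pos": TCP position; "ee_rot": TCP orientation; "contact_force": force on the tool from outside, world axes, zero at the start; "moment": the same for the moment, N m; "finger_gap": finger opening in m; "grasp_force": force on a finger pad.
Only numpy, scipy, OpenCV 4.12 (cv2) and the standard library are available. Lean on these libraries where they do the work, as an engineer would, in place of code of your own. Each camera call takes 0.05 s, during which the arm holds its last target. There are 200 camera calls.

## Task

Pick up the square sample cell, set it down gently in the open loading bay of the clarity meter with its two clear faces towards the lamp and detector bars, and slide it along the track, its foot under the lips, until it meets the rubber stop. Press it home against the stop with about 6 newtons - never more than 10 - then let go and leave it standing flat, square in the light and up against the stop, without disturbing the bottles around.

Things in the scene. Friction and masses are not known exactly. Their poses are not given: they have to be found in the camera images.
- cell: Sample cell, about 0.2 kg, upright on the bench at any yaw. Origin: centre of its underside, z up. Foot plate 48 x 48 x 5 mm, aluminium; above it a 34 mm square cell, 5 to 45 mm high: its two faces across its own y are clear glass (light must pass along its y), the two across its x are white, ribbed, opaque. On top the grip block. Half a turn makes no difference.
- grip (a point): Middle of the cell's black grip block, 30 x 30 mm square, 45 to 80 mm above the cell's underside (this point at 62 mm); axes as the cell's.
- meter: Clarity meter, fixed, grey base 300 x 170 x 30 mm (x -120 to +180 mm). Origin on the bench under the track's centre line. Its x runs along the cell track from loading end to stop; its y is the light path. Track floor 30 mm above the bench. A white housing, 32 mm above the track floor, begins at x = 119 mm.
- loading (a point): Middle of the loading bay, on its floor (meter frame -70, 0, 30 mm), axes as the meter's. Bay open above, x -115 to -30 mm, 60 mm wide between 6 mm high walls; guides then narrow it to the track. A cell set here stands clear of the lips; slide it along +x to the stop.
- track (a point): Start of the narrow track, on its floor (meter frame -6, 0, 30 mm), axes as the meter's. Track slippery, 51 mm wide, to x = +90 mm. From x = -4 mm two lips overhang the foot plate: underside 7.2 mm, top 11.2 mm above the floor, 41 mm gap between them. Their entry is flared upward. The foot must lie flat on the floor: a tilted or pressed-down cell drags and wedges.
- beam (a point): Middle of the light path across the track, 23 mm above its floor (meter frame 41, 0, 53 mm), axes as the meter's; a broad light runs along y. A lamp bar and a detector bar, black blocks 62 mm long with 22 mm high steel slit heads in front, stand on both sides from 36 to 84 mm off the centre line, up to 36 mm above the track floor.
- track_end (a point): Track centre on its floor near the stop (meter frame 58, 0, 30 mm); NOT the stop's true place. The stop, a black rubber pad 30 mm wide, 10 to 34 mm above the floor (the foot passes under), is set differently each time: its face is 14 mm before to 14 mm beyond this point in x, to be felt for. It yields 1 mm per 3 N, at most 5 mm. The cell's centre ends 17 mm before its face.
- vial: Bystander: round clear vial with black cap, 34 mm thick, 85 mm tall, origin at the centre of its underside. Leave alone.
- amber: Bystander: amber bottle with paper label, 42 mm thick, 95 mm tall, origin at the centre of its underside. Leave alone.
- amber2: Bystander: amber bottle without label, 42 mm thick, 95 mm tall, origin at the centre of its underside. Leave alone.
- jar: Bystander: white jar, 60 mm thick, 70 mm tall, origin at the centre of its underside. Leave alone.
Mind the look-alikes: they are no part of the job. Leave any blue, turquoise or yellow look-alike of the cell alone.

How it is judged:
By the outcome, as a careful person would: the job done as asked, in the order asked, and still so for the second after the job is handed in, with the robot touching nothing.
It also fails if it takes over 72 s, if anything falls off the work surface, if the arm or the gripper's body presses on something with over 40 N, if the wrist force passes 120 N, or if a joint passes its speed limit or range.

## Working session

There is one attempt and no reset: what is moved stays moved. The work goes in short steps, Python scripts to look and compute and a tool call to move; the robot and the scene stay as the last step left them, time stands still between calls to the robot, and variables do not carry over. Pictures are saved under pics/ and viewed, at most 10 in all, crops included, and the job is handed in when it is done.

Besides the shell and the picture viewer there is one more tool, called after "Request:" in YAML: its name, and indented under it one key for each argument. play_rows: Moves the arm, as the interface text tells. Its arguments: {"type":"object","properties":{"translation":{"type":"array"},"turn":{"type":"array"},"gripper":{"type":"array"},"squeeze":{"type":"number"}},"required":["translation","turn","gripper"]}

```bash
mkdir -p pics; ls
cat > h.py <<'E'
from bench import env
import numpy as np, cv2
np.set_printoptions(precision=4,suppress=True)
def snap(n,f):
    p,d=env.snapshot(n); cv2.imwrite(f'pics/{f}.png',p[:,:,::-1]); np.save(f'pics/{f}.npy',d); return p,d
E
python3 - <<'E'
from h import *
for n in("scene","top"):
    p,d=snap(n,n+'0'); m=env.camera_model(n); print(m)
a=cv2.imread('pics/scene0.png');b=cv2.imread('pics/top0.png')
print(env.observe(), env.grip_point_offset)
np.savez('cams',**{n+k:env.camera_model(n)[k] for n in("scene","top") for k in("intrinsics","extrinsics")})
for n,i in(("s",a),("t",b)): cv2.imwrite(f'pics/{n}0b.png',cv2.resize(i,(800,600),interpolation=cv2.INTER_CUBIC))
E
```

```text
pics
{'intrinsics': array([[481.6298,   0.    , 254.6302],
       [  0.    , 481.6298, 196.1128],
       [  0.    ,   0.    ,   1.    ]]), 'extrinsics': array([[ 0.5254,  0.8509, -0.0013, -0.2981],
       [-0.7028,  0.4348,  0.563 ,  0.3133],
       [ 0.4796, -0.2949,  0.8264, -1.7134],
       [ 0.    ,  0.    ,  0.    ,  1.    ]])}
{'intrinsics': array([[363.4944,   0.    , 255.6957],
       [  0.    , 363.4944, 194.0602],
       [  0.    ,   0.    ,   1.    ]]), 'extrinsics': array([[ 0.0271, -0.9996,  0.    ,  0.01  ],
       [ 0.9989,  0.0271,  0.0388, -0.5257],
       [-0.0388, -0.001 ,  0.9992, -1.2226],
       [ 0.    ,  0.    ,  0.    ,  1.    ]])}
{'time': 0.1, 'joints': array([ 1.1929,  0.4777,  0.0224,  1.5563, -0.0115,  1.1093, -0.0831]), 'joint_vel': array([ 0.0005, -0.0029,  0.0015, -0.0005, -0.0003,  0.0021, -0.0011]), 'effort': array([  0.0037, -59.7764,   1.6127, -28.1957,   0.0127,   0.005 ,
         0.    ]), 'tool_pos': array([ 0.1798, -0.6501,  0.2304]), 'ee_rot': array([[ 0.9638,  0.2666, -0.0006],
       [ 0.2666, -0.9638,  0.0016],
       [-0.0001, -0.0017, -1.    ]]), 'contact_force': array([0.3412, 0.4194, 0.7545]), 'moment': array([ 0.0045,  0.0108, -0.015 ]), 'grasp_force': 0.0, 'finger_gap': 0.08529258700431941} 0.0187
```

View pics/s0b.png

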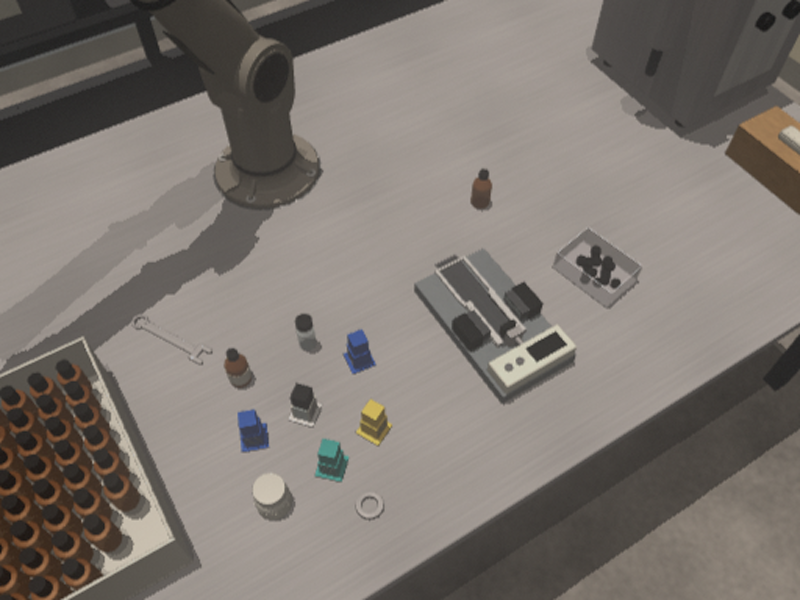

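View pics/t0b.png

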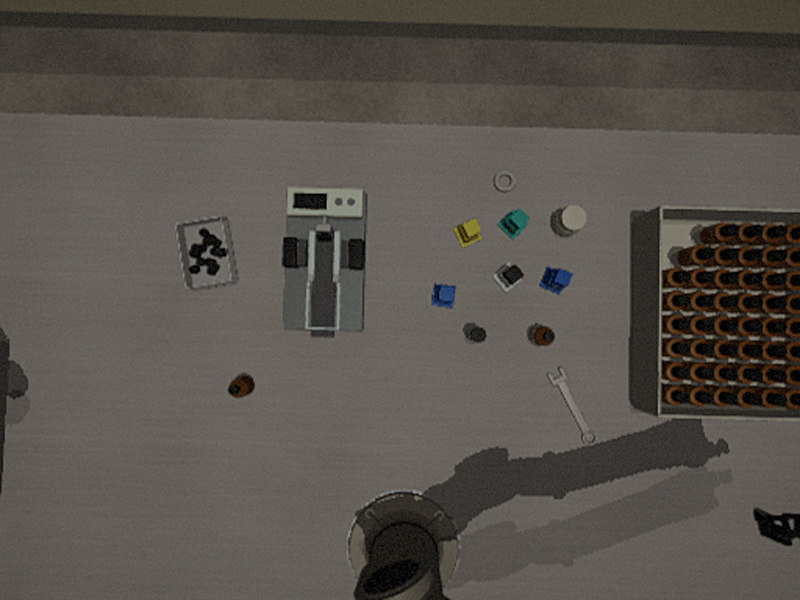

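The scene shows the cell (black grip, white foot) at about (304,403) in the enlarged view and (509,275) in the top view. The meter is at about (325,258) in the top view, with the white housing on the far side (+x). Next I'll enlarge both.

Run:
```python
import cv2,numpy as np
s=cv2.imread('pics/scene0.png');t=cv2.imread('pics/top0.png')
def c(i,u,v,w,h,k): 
    return cv2.convertScaleAbs(cv2.resize(i[v:v+h,u:u+w],(w*k,h*k),interpolation=cv2.INTER_NEAREST),alpha=1.5)
cv2.imwrite('pics/cell1.png',np.hstack([c(t,306,155,40,40,10),c(s,175,238,40,40,10)]))
cv2.imwrite('pics/met1.png',np.hstack([c(t,176,114,64,104,5),c(s,260,155,112,104,4)[:,:].copy() if 0 else cv2.copyMakeBorder(c(s,260,155,112,104,4),0,104,0,0,cv2.BORDER_CONSTANT)]))
```

```text
(no output)
```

View pics/cell1.png

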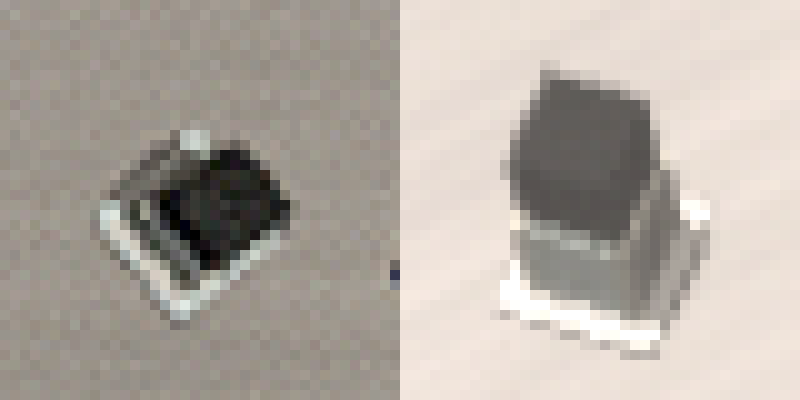

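View pics/met1.png

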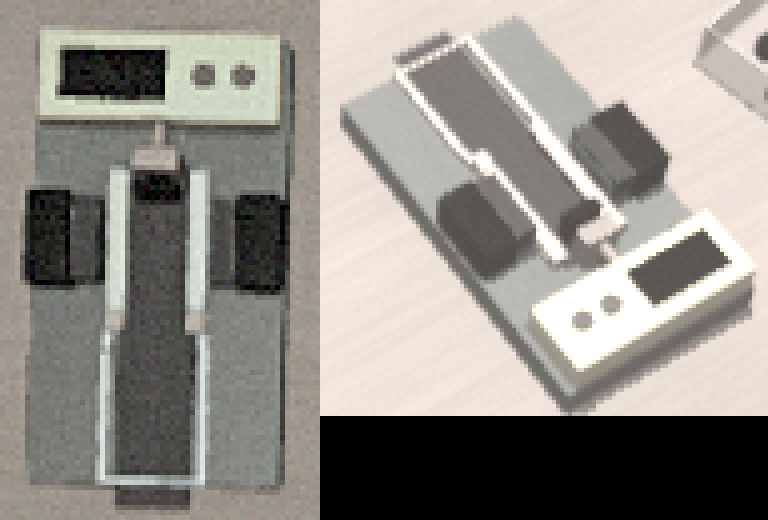

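Top crop: foot corners at about (100,210), (182,320) and (292,215), grip top at about (225,205). The meter's bay is at the bottom of its crop (x 100–205, y 330–485) and the stop at about (157,185). The glass faces aren't clear yet, so I'll average frames and stretch the contrast.

Run:
```python
from h import *
for n in("scene","top"):
    P=[];D=[]
    for i in range(10):
        p,d=env.snapshot(n);P.append(p.astype(float));D.append(d)
    np.save(f'{n}_p',np.mean(P,0));np.save(f'{n}_d',np.median(D,0))
s=np.load('scene_p.npy');t=np.load('top_p.npy')
def c(i,u,v,w,h,k,a):
    j=np.clip(255*(i[v:v+h,u:u+w,::-1]/255*a)**.6,0,255).astype(np.uint8)
    return cv2.resize(j,(w*k,h*k),interpolation=cv2.INTER_CUBIC)
cv2.imwrite('pics/cell2.png',np.hstack([c(t,311,161,32,32,12,1.3),c(s,180,240,32,40,12,1.)[:384]]))
```

```text
(no output)
```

View pics/cell2.png

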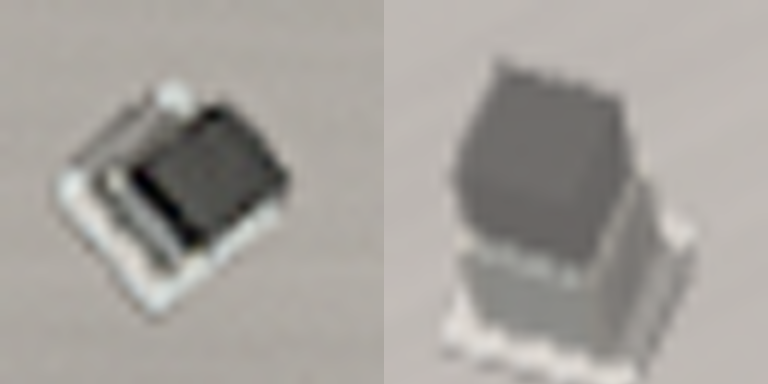

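The foot's yaw is about 36° (mod 90). Next is a least-squares fit of the cell and meter poses from corner clicks in both views, then a look at the face colours.

```bash
cat >> h.py <<'E'
C=np.load('cams.npz')
def proj(n,P):
    P=np.atleast_2d(P);E=C[n+'extrinsics'];K=C[n+'intrinsics']
    q=P@E[:3,:3].T+E[:3,3]; q=q*[1,-1,-1]; q=q@K.T; return q[:,:2]/q[:,2:]
def place(p,L):
    c,s=np.cos(p[2]),np.sin(p[2]);L=np.atleast_2d(L)
    return np.c_[p[0]+c*L[:,0]-s*L[:,1],p[1]+s*L[:,0]+c*L[:,1],L[:,2]+(p[3] if len(p)>3 else 0)]
E
cat > fit.py <<'E'
from h import *
from scipy.optimize import least_squares
ct=lambda x,y:(311+x/12-.5,161+y/12-.5); cs=lambda x,y:(180+(x-384)/12-.5,240+y/12-.5)
c1=lambda x,y:(175+(x-400)/10-.5,238+y/10-.5)
f=.024;b=.015
# local corners: yaw ~36deg : +x axis up-left in top image
cell=[('top',(f,f,.005),ct(56,185)),('top',(-f,f,0.003),ct(153,320)),('top',(f,-f,.005),ct(175,80)),
('top',(b,-b,.08),ct(222,100)),('top',(-b,-b,.08),ct(292,182)),('top',(-b,b,.08),ct(193,250)),
('scene',(-f,-f,.000),c1(500,318)),('scene',(f,-f,0),c1(657,357)),('scene',(f,f,.005),c1(709,205)),
('scene',(-b,b,.08),cs(498,55)),('scene',(b,b,.08),cs(626,98)),('scene',(b,-b,.045),cs(587,275)),('scene',(-b,-b,.08),cs(455,175))]
mt=lambda x,y:(176+x/5-.5,114+y/5-.5); ms=lambda x,y:(260+(x-320)/4-.5,155+y/4-.5)
met=[('top',(.18,.085,.03),mt(38,30)),('top',(-.12,.085,.03),mt(26,484)),('top',(-.12,-.085,.03),mt(279,489)),
('top',(.119,.085,.062),mt(38,118)),('top',(.119,-.085,.062),mt(281,124)),('top',(.18,.085,.062),mt(41,29)),('top',(.18,-.085,.062),mt(281,37)),
('scene',(.119,.085,.062),ms(708,207)),('scene',(.119,-.085,.062),ms(530,312)),('scene',(.18,-.085,.062),ms(575,370)),('scene',(.18,.085,.062),ms(753,262)),
('scene',(-.12,-.085,.03),ms(340,108)),('scene',(-.12,.085,.03),ms(514,16)),('scene',(.18,-.085,0),ms(570,412)),('scene',(.18,-.085,.03),ms(572,393))]
def fit(S,p0,drop=()):
    S=[s for i,s in enumerate(S) if i not in drop]
    r=lambda p:np.concatenate([(proj(n,place(p,L))[0]-uv) for n,L,uv in S])
    o=least_squares(r,p0,loss='soft_l1');cov=np.linalg.inv(o.jac.T@o.jac)
    print(o.x,np.degrees(o.x[2]),'rms',np.sqrt(np.mean(r(o.x)**2)),'sd',np.sqrt(np.diag(cov)));print(r(o.x).reshape(-1,2));return o.x
if __name__=='__main__':
    p=fit(cell,[.5,-.2,.63,0]); m=fit(met,[.55,.15,0,0.]); np.savez('pose',p=p,m=m)
    for n,side in(('scene','+x'),('scene','-y'),('top','+x'),('top','+y')):
        im=np.load(n+'_p.npy').astype(np.float32);print(n,side)
        for z in(.04,.033,.025,.017,.009):
            w=np.linspace(-.015,.015,7)
            L={'+x':[(.017,a,z) for a in w],'-y':[(a,-.017,z) for a in w],'+y':[(a,.017,z) for a in w]}[side]
            uv=proj(n,place(p,L)).astype(np.float32)
            print([tuple(cv2.remap(im,uv[i:i+1,0:1],uv[i:i+1,1:2],1)[0,0].astype(int).tolist()) for i in range(7)])
E
python3 fit.py
```

```text
[ 0.5888 -0.21    0.7131 -0.0014] 40.8551347077647 rms 0.6319577308938128 sd [0.0012 0.001  0.0376 0.0029]
[[-0.3072  0.4847]
 [ 0.4787  0.1253]
 [ 0.5826  0.3669]
 [ 0.7935  0.0207]
 [ 0.938   0.3958]
 [ 2.0007  0.6378]
 [ 0.2469 -0.4349]
 [ 0.4226  0.3256]
 [ 1.1129  0.0611]
 [ 0.6551  0.4137]
 [ 0.2606 -0.2546]
 [ 0.7812  0.2913]
 [ 0.0958 -0.2117]]
[ 0.5826  0.1873  0.0077 -0.0019] 0.44236026019520225 rms 1.2590163396672422 sd [0.0012 0.0017 0.0073 0.0033]
[[ 0.4789  2.1361]
 [ 0.4423  0.4795]
 [ 0.7865  0.4692]
 [-1.9638  0.6825]
 [ 1.3526  0.4833]
 [-2.0551  0.0154]
 [ 1.7583 -0.5877]
 [ 1.6049 -1.0042]
 [-1.1073 -0.3565]
 [ 0.6421  1.4047]
 [ 3.8728  0.3405]
 [ 0.2499 -0.695 ]
 [ 1.1899 -0.4692]
 [-0.6518  1.1503]
 [ 0.0551  1.0395]]
scene +x
[(81, 78, 74), (82, 78, 74), (81, 78, 74), (76, 73, 69), (81, 78, 74), (94, 90, 86), (141, 135, 127)]
[(81, 78, 74), (78, 75, 72), (76, 73, 70), (76, 73, 69), (79, 76, 73), (94, 91, 86), (127, 121, 115)]
[(81, 78, 74), (78, 75, 72), (74, 71, 68), (78, 75, 71), (79, 76, 73), (89, 85, 81), (133, 127, 122)]
[(86, 83, 79), (86, 83, 79), (81, 
[... 1021 characters left out ...]
, (45, 44, 40), (44, 42, 38), (45, 42, 38), (44, 43, 39), (93, 92, 84), (42, 40, 35)]
[(54, 54, 49), (46, 45, 40), (46, 44, 40), (47, 44, 40), (54, 53, 49), (72, 71, 64), (65, 64, 59)]
top +y
[(118, 120, 112), (67, 68, 66), (63, 65, 62), (66, 68, 66), (66, 69, 66), (60, 62, 58), (84, 84, 77)]
[(103, 104, 98), (52, 53, 49), (56, 56, 53), (57, 59, 56), (54, 56, 53), (53, 55, 51), (61, 60, 55)]
[(96, 98, 92), (48, 48, 42), (57, 56, 52), (52, 52, 48), (38, 39, 36), (50, 51, 47), (48, 47, 42)]
[(104, 105, 99), (69, 67, 61), (84, 83, 77), (76, 75, 70), (54, 54, 50), (70, 69, 64), (66, 64, 58)]
[(114, 114, 107), (90, 87, 81), (114, 111, 104), (101, 99, 92), (77, 75, 70), (98, 96, 89), (94, 90, 84)]
```

The ±y faces have a bluish tint inside warm frames, so they are the glass ones. The cell is at yaw ≈ 0.7 rad. I'll refine the meter's centre line with sub-pixel symmetric profiles, and refit the cell without its outlier click.

Run:
```python
from fit import *
p=fit(cell,[.5,-.2,.63,0],(5,))
m0=np.load('pose.npz')['m'];m0[3]=0
t=np.load('top_p.npy').mean(2).astype(np.float32)
E=C['topextrinsics'];K=C['topintrinsics']
s=np.load('scene_p.npy').mean(2).astype(np.float32)
yy=np.arange(-.06,.0601,.0005)
def prof(im,n,x,z,w=.004):
    a=0
    for dx in np.linspace(-w,w,5):
        uv=proj(n,place(m0,np.c_[np.full(len(yy),x+dx),yy,np.full(len(yy),z)])).astype(np.float32)
        a=a+cv2.remap(im,uv[:,:1],uv[:,1:],cv2.INTER_CUBIC)[:,0]
    return a/5
for n,im in(('top',t),('scene',s)):
  for x,z in[(-.105,.036),(-.09,.036),(-.075,.036),(-.06,.036),(-.045,.036),(.008,.0412),(.02,.0412),(.03,.0412),(.041,.0412),(.05,.0412)]:
    q=prof(im,n,x,z)
    # mirror-symmetry: centre minimising the difference
    best=min(((np.mean((np.interp(c+np.arange(0,.045,.0005),yy,q)-np.interp(c-np.arange(0,.045,.0005),yy,q))**2),c) for c in np.arange(-.01,.01,.00025)))
    L=yy[yy<0][np.argmax(q[yy<0])];R=yy[yy>0][np.argmax(q[yy>0])]
    print(n,x,'sym',np.round(best[1]*1e3,2),round(float(best[0])),'peaks',np.round([L*1e3,R*1e3,(L+R)*500],1))
```

```text
[ 0.5887 -0.2103  0.7244 -0.0012] 41.502916524377014 rms 0.4895081806674537 sd [0.0013 0.001  0.0378 0.0031]
[[-0.2064  0.6312]
 [ 0.7022  0.1719]
 [ 0.5826  0.3902]
 [ 0.8387  0.0498]
 [ 1.0648  0.3587]
 [ 0.1618 -0.3208]
 [ 0.4097  0.2723]
 [ 0.9219 -0.0423]
 [ 0.4312  0.4519]
 [ 0.082  -0.3215]
 [ 0.7198  0.2584]
 [-0.0144 -0.1384]]
top -0.105 sym 1.75 35 peaks [-31.5  35.    1.8]
top -0.09 sym 1.75 33 peaks [-31.5  35.    1.8]
top -0.075 sym 1.75 23 peaks [-31.  35.   2.]
top -0.06 sym 1.75 29 peaks [-31.   35.5   2.3]
top -0.045 sym 1.5 71 peaks [-30.5  35.    2.3]
top 0.008 sym 1.25 34 peaks [-24.5  24.5   0. ]
top 0.02 sym 1.0 114 peaks [-28.5  24.5  -2. ]
top 0.03 sym 0.75 79 peaks [-28.5  25.   -1.7]
top 0.041 sym 0.75 142 peaks [-28.   25.   -1.5]
top 0.05 sym 1.0 99 peaks [-28.   25.5  -1.2]
scene -0.105 sym -0.75 81 peaks [-33.5  32.5  -0.5]
scene -0.09 sym -0.75 116 peaks [-33.5  32.5  -0.5]
scene -0.075 sym -1.0 94 peaks [-34.  32.  -1.]
scene -0.06 sym -1.0 86 peaks [-34.  32.  -1.]
scene -0.045 sym -1.0 72 peaks [-34.  32.  -1.]
scene 0.008 sym 0.25 882 peaks [-25.   27.5   1.3]
scene 0.02 sym -0.25 835 peaks [-24.5  26.    0.8]
scene 0.03 sym 0.0 567 peaks [-25.   26.5   0.8]
scene 0.041 sym -0.25 745 peaks [-25.   26.    0.5]
scene 0.05 sym -0.25 672 peaks [-25.   26.    0.5]
```

The manual's scale: shifts go in shares of 0.6 m and turns go in shares of 180 degrees. Converting my numbers, 0.215 m / 0.6 = 0.3583, 0.043 m / 0.6 = 0.0717, 0.43 rad / 3.1416 = 0.1369.

Request:
play_rows:
  translation:
    - [0.0667,0.0717,0]
    - [0.1333,0.1433,0]
    - [0.2,0.215,0]
    - [0.2667,0.2867,0]
    - [0.3333,0.3583,0]
  turn:
    - [0,0,0.0286]
    - [0,0,0.0573]
    - [0,0,0.0828]
    - [0,0,0.1114]
    - [0,0,0.1369]
  gripper: [0.0854,0.0854,0.0854,0.0854,0.0854]
  squeeze: 40

```text
time: 1.72
tool_pos: [0.3811, -0.4342, 0.2316]
ee_rot: [[0.763, 0.646, 0.001], [0.646, -0.763, -0.001], [0.0, 0.001, -1.0]]
contact_force: [1.0, -0.9, -0.4]
finger_gap: 0.0856
grasp_force: 0.0
```

Request:
play_rows:
  translation:
    - [0.07,0.075,0]
    - [0.14,0.15,0]
    - [0.21,0.225,-0.0167]
    - [0.28,0.3,-0.05]
    - [0.3483,0.375,-0.0833]
  turn:
    - [0,0,0]
    - [0,0,0]
    - [0,0,0]
    - [0,0,0]
    - [0,0,0]
  gripper: [0.0854,0.0854,0.0854,0.0854,0.0854]

```text
time: 2.35
tool_pos: [0.5879, -0.2121, 0.1824]
ee_rot: [[0.765, 0.644, 0.001], [0.644, -0.765, -0.001], [0.0, 0.001, -1.0]]
contact_force: [0.8, -1.3, 0.5]
finger_gap: 0.0853
grasp_force: 0.0
```

Request:
play_rows:
  translation:
    - [0,0,0]
    - [0,0,0]
    - [0,0,0]
    - [0,0,0]
    - [0,0,0]
  turn:
    - [0,0,0]
    - [0,0,0]
    - [0,0,0]
    - [0,0,0]
    - [0,0,0]
  gripper: [0.0854,0.0854,0.0854,0.0854,0.0854]

```text
time: 2.98
tool_pos: [0.5862, -0.2141, 0.1829]
ee_rot: [[0.766, 0.643, 0.0], [0.643, -0.766, -0.0], [0.0, 0.001, -1.0]]
contact_force: [-0.0, -0.1, 0.2]
finger_gap: 0.0853
grasp_force: 0.0
```

Converted, -0.137 m / 0.6 = -0.2283, 0.004 m / 0.6 = 0.0067.

Request:
play_rows:
  translation:
    - [0.005,0.0067,-0.05]
    - [0.005,0.0067,-0.1]
    - [0.005,0.0067,-0.15]
    - [0.005,0.0067,-0.1917]
    - [0.005,0.0067,-0.2283]
  turn:
    - [0,0,0]
    - [0,0,0]
    - [0,0,0]
    - [0,0,0]
    - [0,0,0]
  gripper: [0.0854,0.0854,0.0854,0.0854,0.0854]

```text
time: 3.6
tool_pos: [0.5892, -0.2096, 0.0446]
ee_rot: [[0.765, 0.644, -0.0], [0.644, -0.765, 0.0], [-0.0, -0.0, -1.0]]
contact_force: [0.0, 0.3, 0.4]
finger_gap: 0.0853
grasp_force: 0.0
```

Request:
play_rows:
  translation:
    - [0,0,0]
    - [0,0,0]
    - [0,0,0]
    - [0,0,0]
    - [0,0,0]
  turn:
    - [0,0,0]
    - [0,0,0]
    - [0,0,0]
    - [0,0,0]
    - [0,0,0]
  gripper: [0.08,0.07,0.06,0.05,0.04]

```text
time: 4.22
tool_pos: [0.5897, -0.2094, 0.046]
ee_rot: [[0.765, 0.644, 0.001], [0.644, -0.765, -0.0], [0.0, 0.001, -1.0]]
contact_force: [-0.2, -0.0, -0.8]
finger_gap: 0.0401
grasp_force: 0.0
```

Request:
play_rows:
  translation:
    - [0,0,0]
    - [0,0,0]
    - [0,0,0]
    - [0,0,0]
    - [0,0,0]
  turn:
    - [0,0,0]
    - [0,0,0]
    - [0,0,0]
    - [0,0,0]
    - [0,0,0]
  gripper: [0.034,0.03,0.025,0.02,0.02]

```text
time: 4.85
tool_pos: [0.5899, -0.2095, 0.0459]
ee_rot: [[0.765, 0.644, 0.001], [0.644, -0.765, -0.0], [0.0, 0.001, -1.0]]
contact_force: [-0.3, -0.8, 4.3]
finger_gap: 0.0293
grasp_force: 40.2
```

Converted, 0.13 m / 0.6 = 0.2167, 0.11 m / 0.6 = 0.1833.

Request:
play_rows:
  translation:
    - [0,0,0.025]
    - [0,0,0.0667]
    - [0,0,0.125]
    - [0,0,0.1833]
    - [0,0,0.2167]
  turn:
    - [0,0,0]
    - [0,0,0]
    - [0,0,0]
    - [0,0,0]
    - [0,0,0]
  gripper: [0.02,0.02,0.02,0.02,0.02]

```text
time: 5.48
tool_pos: [0.5898, -0.2091, 0.1776]
ee_rot: [[0.765, 0.644, 0.001], [0.644, -0.765, -0.0], [0.001, 0.001, -1.0]]
contact_force: [0.9, 0.2, -1.2]
finger_gap: 0.0295
grasp_force: 39.7
```

Converted, 0.23 m / 0.6 = 0.3833, 0.18 m / 0.6 = 0.3, -0.58 rad / 3.1416 = -0.1846.

Request:
play_rows:
  translation:
    - [-0.01,0.05,0]
    - [-0.025,0.1333,0]
    - [-0.0417,0.2167,0]
    - [-0.0583,0.3,0]
    - [-0.075,0.3833,0]
  turn:
    - [0,0,-0.0318]
    - [0,0,-0.07]
    - [0,0,-0.1082]
    - [0,0,-0.1464]
    - [0,0,-0.1846]
  gripper: [0.02,0.02,0.02,0.02,0.02]

```text
time: 6.1
tool_pos: [0.5433, 0.0223, 0.1751]
ee_rot: [[0.993, 0.116, -0.001], [0.116, -0.993, -0.0], [-0.001, -0.0, -1.0]]
contact_force: [-0.1, 1.2, -1.1]
finger_gap: 0.0295
grasp_force: 39.8
```

Converted, 0.168 m / 0.6 = 0.28, 0.16 m / 0.6 = 0.2667, -0.116 rad / 3.1416 = -0.0369.

Request:
play_rows:
  translation:
    - [-0.0167,0.0833,0]
    - [-0.03,0.1583,0]
    - [-0.0433,0.225,0]
    - [-0.0517,0.2667,0]
    - [-0.0533,0.28,0]
  turn:
    - [0,0,-0.0255]
    - [0,0,-0.0369]
    - [0,0,-0.0369]
    - [0,0,-0.0369]
    - [0,0,-0.0369]
  gripper: [0.02,0.02,0.02,0.02,0.02]

```text
time: 6.72
tool_pos: [0.5113, 0.1905, 0.1752]
ee_rot: [[1.0, 0.007, -0.001], [0.007, -1.0, 0.0], [-0.001, -0.0, -1.0]]
contact_force: [-0.3, -0.2, -0.7]
finger_gap: 0.0294
grasp_force: 39.8
```

Converted, -0.05 m / 0.6 = -0.0833, -0.04 m / 0.6 = -0.0667.

Request:
play_rows:
  translation:
    - [0,0,-0.0167]
    - [0,0,-0.0417]
    - [0,0,-0.0667]
    - [0,0,-0.0833]
    - [0,0,-0.0833]
  turn:
    - [0,0,0]
    - [0,0,0]
    - [0,0,0]
    - [0,0,0]
    - [0,0,0]
  gripper: [0.02,0.02,0.02,0.02,0.02]

```text
time: 7.35
tool_pos: [0.5119, 0.1881, 0.1243]
ee_rot: [[1.0, 0.003, -0.002], [0.003, -1.0, -0.001], [-0.002, 0.001, -1.0]]
contact_force: [-0.5, -0.2, -2.2]
finger_gap: 0.0293
grasp_force: 39.8
```

Run:
```python
from h import *
o=env.observe();print(o['time'],o['tool_pos'],o['ee_rot'],o['contact_force'],o['moment'],o['joints'])
P=[]
for n in('top','scene'):
    q=np.mean([env.snapshot(n)[0].astype(float) for _ in range(4)],0);np.save(n+'_p2',q);P.append(q)
def c(i,u,v,w,h,k,a):
    j=np.clip(255*(i[v:v+h,u:u+w,::-1]/255*a)**.6,0,255).astype(np.uint8)
    return cv2.resize(j,(w*k,h*k),interpolation=cv2.INTER_CUBIC)
cv2.imwrite('pics/held.png',np.hstack([c(P[0],176,140,64,80,6,1.4),c(P[1],260,140,66,80,6,1.2)]))
```

```text
7.35 [0.5119 0.1881 0.1243] [[ 1.      0.0035 -0.0021]
 [ 0.0035 -1.     -0.0009]
 [-0.0021  0.0009 -1.    ]] [-0.4521 -0.206  -2.174 ] [0.0107 0.0176 0.0205] [-0.2549  0.4114 -0.2631  1.9479  0.1449  0.8026 -2.1656]
```

View pics/held.png

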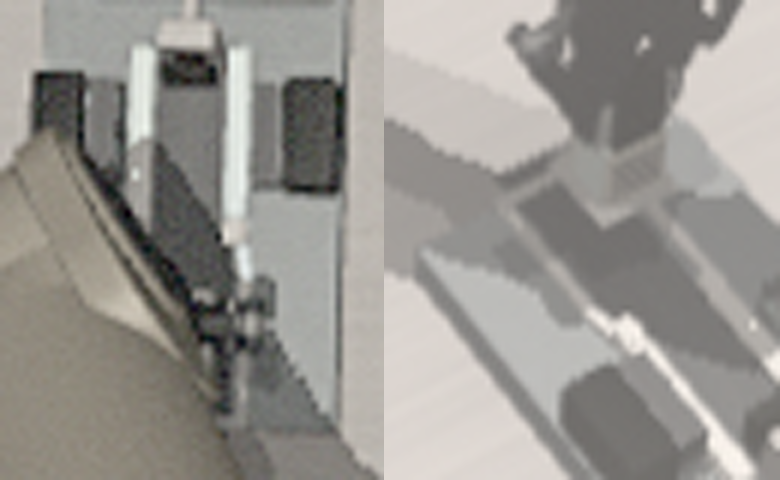

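The scene crop shows the held cell above the bay. Its ribbed face at (640,170) points along +x and the plain glass face towards the bars, so the orientation is right. Now I lower it.

Converted, -0.045 m / 0.6 = -0.075, -0.03 m / 0.6 = -0.05.

Request:
play_rows:
  translation:
    - [0,0,-0.025]
    - [0,0,-0.05]
    - [0,0,-0.0667]
    - [0,0,-0.0717]
    - [0,0,-0.075]
  turn:
    - [0,0,0]
    - [0,0,0]
    - [0,0,0]
    - [0,0,0]
    - [0,0,0]
  gripper: [0.02,0.02,0.02,0.02,0.02]

```text
time: 8.38
tool_pos: [0.5126, 0.1888, 0.0803]
ee_rot: [[1.0, 0.004, -0.0], [0.004, -1.0, 0.0], [-0.0, -0.0, -1.0]]
contact_force: [-0.3, -0.1, -1.7]
finger_gap: 0.0295
grasp_force: 39.8
```

Converted, -0.002 m / 0.6 = -0.0033, -0.0015 m / 0.6 = -0.0025.

Request:
play_rows:
  translation:
    - [0,0,-0.0008]
    - [0,0,-0.0017]
    - [0,0,-0.0025]
    - [0,0,-0.0033]
    - [0,0,-0.0033]
  turn:
    - [0,0,0]
    - [0,0,0]
    - [0,0,0]
    - [0,0,0]
    - [0,0,0]
  gripper: [0.02,0.02,0.02,0.02,0.02]

```text
time: 9.0
tool_pos: [0.5125, 0.1887, 0.0785]
ee_rot: [[1.0, 0.004, -0.0], [0.004, -1.0, -0.0], [-0.0, 0.0, -1.0]]
contact_force: [0.1, 0.2, -1.0]
finger_gap: 0.0295
grasp_force: 39.8
```

Converted, -0.0015 m / 0.6 = -0.0025, -0.001 m / 0.6 = -0.0017.

Request:
play_rows:
  translation:
    - [0,0,-0.0008]
    - [0,0,-0.0017]
    - [0,0,-0.0025]
    - [0,0,-0.0025]
    - [0,0,-0.0025]
  turn:
    - [0,0,0]
    - [0,0,0]
    - [0,0,0]
    - [0,0,0]
    - [0,0,0]
  gripper: [0.02,0.02,0.02,0.02,0.02]

```text
time: 9.62
tool_pos: [0.5125, 0.1887, 0.077]
ee_rot: [[1.0, 0.004, 0.0], [0.004, -1.0, -0.0], [0.0, 0.0, -1.0]]
contact_force: [-0.5, 0.4, -1.3]
finger_gap: 0.03
grasp_force: 39.8
```

Converted, -0.0006 m / 0.6 = -0.001, -0.0004 m / 0.6 = -0.0007.

Request:
play_rows:
  translation:
    - [0,0,-0.0003]
    - [0,0,-0.0007]
    - [0,0,-0.001]
    - [0,0,-0.001]
    - [0,0,-0.001]
  turn:
    - [0,0,0]
    - [0,0,0]
    - [0,0,0]
    - [0,0,0]
    - [0,0,0]
  gripper: [0.02,0.02,0.02,0.02,0.02]

```text
time: 10.25
tool_pos: [0.5125, 0.1887, 0.0764]
ee_rot: [[1.0, 0.004, 0.0], [0.004, -1.0, -0.0], [0.0, 0.0, -1.0]]
contact_force: [0.5, -0.7, -1.3]
finger_gap: 0.0296
grasp_force: 39.8
```

Converted, -0.0006 m / 0.6 = -0.001, -0.0004 m / 0.6 = -0.0007.

Request:
play_rows:
  translation:
    - [0,0,-0.0003]
    - [0,0,-0.0007]
    - [0,0,-0.001]
    - [0,0,-0.001]
    - [0,0,-0.001]
  turn:
    - [0,0,0]
    - [0,0,0]
    - [0,0,0]
    - [0,0,0]
    - [0,0,0]
  gripper: [0.02,0.02,0.02,0.02,0.02]

```text
time: 10.88
tool_pos: [0.5125, 0.1888, 0.0759]
ee_rot: [[1.0, 0.004, 0.0], [0.004, -1.0, 0.0], [0.0, -0.0, -1.0]]
contact_force: [-0.6, -0.9, -0.2]
finger_gap: 0.0292
grasp_force: 40.0
```

Converted, -0.0004 m / 0.6 = -0.0007, -0.0002 m / 0.6 = -0.0003.

Request:
play_rows:
  translation:
    - [0,0,-0.0003]
    - [0,0,-0.0007]
    - [0,0,-0.0007]
    - [0,0,-0.0007]
    - [0,0,-0.0007]
  turn:
    - [0,0,0]
    - [0,0,0]
    - [0,0,0]
    - [0,0,0]
    - [0,0,0]
  gripper: [0.02,0.02,0.02,0.02,0.02]

```text
time: 11.5
tool_pos: [0.5127, 0.1888, 0.0758]
ee_rot: [[1.0, 0.004, 0.0], [0.004, -1.0, 0.0], [0.0, -0.0, -1.0]]
contact_force: [-1.8, 0.1, 5.1]
finger_gap: 0.0298
grasp_force: 40.6
```

Converted, 0.0004 m / 0.6 = 0.0007, 0.0002 m / 0.6 = 0.0003.

Request:
play_rows:
  translation:
    - [0,0,0.0003]
    - [0,0,0.0007]
    - [0,0,0.0007]
    - [0,0,0.0007]
    - [0,0,0.0007]
  turn:
    - [0,0,0]
    - [0,0,0]
    - [0,0,0]
    - [0,0,0]
    - [0,0,0]
  gripper: [0.03,0.036,0.04,0.04,0.04]

```text
time: 12.12
tool_pos: [0.5124, 0.1887, 0.0757]
ee_rot: [[1.0, 0.004, -0.0], [0.004, -1.0, -0.0], [-0.0, 0.0, -1.0]]
contact_force: [-0.4, 0.4, -0.2]
finger_gap: 0.0401
grasp_force: 0.0
```

Request:
play_rows:
  translation:
    - [0,0,0]
    - [0,0,0]
    - [0,0,0]
    - [0,0,0]
    - [0,0,0]
  turn:
    - [0,0,0]
    - [0,0,0]
    - [0,0,0]
    - [0,0,0]
    - [0,0,0]
  gripper: [0.036,0.032,0.028,0.02,0.02]
  squeeze: 25

```text
time: 12.75
tool_pos: [0.5126, 0.1888, 0.0759]
ee_rot: [[1.0, 0.004, 0.0], [0.004, -1.0, 0.0], [0.0, -0.0, -1.0]]
contact_force: [-0.8, 0.2, 0.6]
finger_gap: 0.0298
grasp_force: 25.2
```

Request:
play_rows:
  translation:
    - [0,0,0]
    - [0,0,0]
    - [0,0,0]
    - [0,0,0]
    - [0,0,0]
  turn:
    - [0,0,0]
    - [0,0,0]
    - [0,0,0]
    - [0,0,0]
    - [0,0,0]
  gripper: [0.02,0.02,0.02,0.02,0.02]

```text
time: 13.38
tool_pos: [0.5126, 0.1887, 0.0758]
ee_rot: [[1.0, 0.004, 0.0], [0.004, -1.0, 0.0], [0.0, -0.0, -1.0]]
contact_force: [0.4, 0.4, 1.4]
finger_gap: 0.0298
grasp_force: 25.4
```

Converted, 0.018 m / 0.6 = 0.03, 0.015 m / 0.6 = 0.025.

Request:
play_rows:
  translation:
    - [0,0,0.0005]
    - [0.0083,-0.0008,0.0005]
    - [0.0167,-0.0013,0.0005]
    - [0.025,-0.0013,0.0005]
    - [0.03,-0.0013,0.0005]
  turn:
    - [0,0,0]
    - [0,0,0]
    - [0,0,0]
    - [0,0,0]
    - [0,0,0]
  gripper: [0.02,0.02,0.02,0.02,0.02]

```text
time: 14.0
tool_pos: [0.5309, 0.1878, 0.0759]
ee_rot: [[1.0, 0.003, -0.0], [0.003, -1.0, -0.0], [-0.0, 0.0, -1.0]]
contact_force: [-0.1, 1.4, -1.9]
finger_gap: 0.0296
grasp_force: 25.1
```

Request:
play_rows:
  translation:
    - [0.0033,0,0]
    - [0.0067,0,0]
    - [0.01,0,0]
    - [0.0133,0,0]
    - [0.0167,0,0]
  turn:
    - [0,0,0]
    - [0,0,0]
    - [0,0,0]
    - [0,0,0]
    - [0,0,0]
  gripper: [0.02,0.02,0.02,0.02,0.02]

```text
time: 14.62
tool_pos: [0.5406, 0.1879, 0.0761]
ee_rot: [[1.0, 0.004, 0.0], [0.004, -1.0, -0.0], [0.0, 0.0, -1.0]]
contact_force: [-0.2, -0.1, -2.0]
finger_gap: 0.0298
grasp_force: 25.1
```

Converted, 0.01 m / 0.6 = 0.0167, 0.004 m / 0.6 = 0.0067.

Request:
play_rows:
  translation:
    - [0.0033,0,0]
    - [0.0067,0,0]
    - [0.01,0,0]
    - [0.0133,0,0]
    - [0.0167,0,0]
  turn:
    - [0,0,0]
    - [0,0,0]
    - [0,0,0]
    - [0,0,0]
    - [0,0,0]
  gripper: [0.02,0.02,0.02,0.02,0.02]

```text
time: 15.25
tool_pos: [0.5506, 0.1879, 0.0761]
ee_rot: [[1.0, 0.004, -0.0], [0.004, -1.0, -0.0], [-0.0, 0.0, -1.0]]
contact_force: [0.2, -0.5, -0.7]
finger_gap: 0.0295
grasp_force: 25.1
```

Converted, 0.01 m / 0.6 = 0.0167, 0.004 m / 0.6 = 0.0067.

Request:
play_rows:
  translation:
    - [0.0033,0,0]
    - [0.0067,0,0]
    - [0.01,0,0]
    - [0.0133,0,0]
    - [0.0167,0,0]
  turn:
    - [0,0,0]
    - [0,0,0]
    - [0,0,0]
    - [0,0,0]
    - [0,0,0]
  gripper: [0.02,0.02,0.02,0.02,0.02]

```text
time: 15.88
tool_pos: [0.5605, 0.1876, 0.076]
ee_rot: [[1.0, 0.004, -0.0], [0.004, -1.0, -0.0], [-0.0, 0.0, -1.0]]
contact_force: [-0.7, -1.8, -1.7]
finger_gap: 0.0298
grasp_force: 25.0
```

Converted, 0.01 m / 0.6 = 0.0167, 0.004 m / 0.6 = 0.0067.

Request:
play_rows:
  translation:
    - [0.0033,0,0]
    - [0.0067,0,0]
    - [0.01,0,0]
    - [0.0133,0,0]
    - [0.0167,0,0]
  turn:
    - [0,0,0]
    - [0,0,0]
    - [0,0,0]
    - [0,0,0]
    - [0,0,0]
  gripper: [0.02,0.02,0.02,0.02,0.02]

```text
time: 16.5
tool_pos: [0.5705, 0.1877, 0.076]
ee_rot: [[1.0, 0.004, -0.0], [0.004, -1.0, -0.0], [-0.0, 0.0, -1.0]]
contact_force: [-1.1, -3.0, -1.7]
finger_gap: 0.0296
grasp_force: 25.0
```

A lateral force of −3 N shows I'm touching the +y wall. I'll shift to −y.

Converted, 0.003 m / 0.6 = 0.005, 0.002 m / 0.6 = 0.0033.

Request:
play_rows:
  translation:
    - [0,-0.0007,0]
    - [0,-0.0013,0]
    - [0.0017,-0.002,0]
    - [0.0033,-0.0023,0]
    - [0.005,-0.0023,0]
  turn:
    - [0,0,0]
    - [0,0,0]
    - [0,0,0]
    - [0,0,0]
    - [0,0,0]
  gripper: [0.02,0.02,0.02,0.02,0.02]

```text
time: 17.12
tool_pos: [0.5737, 0.1869, 0.0762]
ee_rot: [[1.0, 0.004, 0.0], [0.004, -1.0, 0.0], [0.0, -0.0, -1.0]]
contact_force: [0.4, -0.3, -1.5]
finger_gap: 0.0295
grasp_force: 25.1
```

```bash
python3 -c "
from h import *
o=env.observe();print(o['contact_force'],o['moment'],o['tool_pos'])"
```

```text
[ 0.3717 -0.253  -1.4849] [ 0.0172 -0.0067  0.0054] [0.5737 0.1869 0.0762]
```

Converted, 0.01 m / 0.6 = 0.0167, 0.004 m / 0.6 = 0.0067.

Request:
play_rows:
  translation:
    - [0.0033,0,0]
    - [0.0067,0,0]
    - [0.01,0,0]
    - [0.0133,0,0]
    - [0.0167,0,0]
  turn:
    - [0,0,0]
    - [0,0,0]
    - [0,0,0]
    - [0,0,0]
    - [0,0,0]
  gripper: [0.02,0.02,0.02,0.02,0.02]

```text
time: 17.75
tool_pos: [0.5837, 0.1865, 0.0761]
ee_rot: [[1.0, 0.004, 0.0], [0.004, -1.0, 0.0], [0.0, -0.0, -1.0]]
contact_force: [-0.1, 0.6, -1.3]
finger_gap: 0.03
grasp_force: 25.1
```

Converted, 0.01 m / 0.6 = 0.0167, 0.004 m / 0.6 = 0.0067.

Request:
play_rows:
  translation:
    - [0.0033,0,0]
    - [0.0067,0,0]
    - [0.01,0,0]
    - [0.0133,0,0]
    - [0.0167,0,0]
  turn:
    - [0,0,0]
    - [0,0,0]
    - [0,0,0]
    - [0,0,0]
    - [0,0,0]
  gripper: [0.02,0.02,0.02,0.02,0.02]

```text
time: 18.38
tool_pos: [0.5936, 0.1866, 0.0761]
ee_rot: [[1.0, 0.004, -0.0], [0.004, -1.0, -0.0], [-0.0, 0.0, -1.0]]
contact_force: [0.5, 1.1, -1.1]
finger_gap: 0.0296
grasp_force: 25.1
```

```bash
python3 -c "
from h import *
m=[.5826,.1877,.004,0]
t=np.load('top_p.npy').mean(2).astype(np.float32);s=np.load('scene_p.npy').mean(2).astype(np.float32)
for x in np.arange(.036,.09,.003):
    P=place(m,[(x,a,.064) for a in(-.008,0,.008)])
    r=[]
    for n,i in(('top',t),('scene',s)):
        uv=proj(n,P).astype(np.float32);r.append(cv2.remap(i,uv[:,:1],uv[:,1:],1).mean())
    print(round(x,3),proj('top',P)[1],np.round(r,1))"
```

```text
0.036 [206.2243 163.3876] [ 51.2 107.3]
0.039 [206.2505 162.4697] [ 51.3 106.3]
0.042 [206.2767 161.552 ] [ 51.6 104.2]
0.045 [206.3028 160.6345] [ 51.8 105.4]
0.048 [206.329  159.7172] [ 51.3 104.2]
0.051 [206.3552 158.8001] [ 51.4 105.5]
0.054 [206.3813 157.8831] [ 51.2 106.9]
0.057 [206.4075 156.9663] [ 50.5 108.6]
0.06 [206.4336 156.0497] [ 52.8 110.2]
0.063 [206.4597 155.1333] [ 50.5 106.4]
0.066 [206.4859 154.217 ] [ 30.6 102.6]
0.069 [206.512 153.301] [12.1 89.4]
0.072 [206.5381 152.3851] [ 9.5 61.9]
0.075 [206.5642 151.4694] [12.8 58.3]
0.078 [206.5904 150.5539] [15.1 56.2]
0.081 [206.6165 149.6385] [16.  66.2]
0.084 [206.6426 148.7234] [ 21.7 101.1]
0.087 [206.6687 147.8084] [ 52.7 131. ]
```

Converted, 0.008 m / 0.6 = 0.0133, 0.007 m / 0.6 = 0.0117.

Request:
play_rows:
  translation:
    - [0.0017,0.0002,0]
    - [0.005,0.0005,0]
    - [0.0083,0.0005,0]
    - [0.0117,0.0005,0]
    - [0.0133,0.0005,0]
  turn:
    - [0,0,0]
    - [0,0,0]
    - [0,0,0]
    - [0,0,0]
    - [0,0,0]
  gripper: [0.02,0.02,0.02,0.02,0.02]

```text
time: 19.0
tool_pos: [0.6017, 0.1868, 0.0761]
ee_rot: [[1.0, 0.004, 0.0], [0.004, -1.0, -0.0], [0.0, 0.0, -1.0]]
contact_force: [-0.1, -1.0, -1.7]
finger_gap: 0.03
grasp_force: 25.1
```

Converted, 0.01 m / 0.6 = 0.0167, 0.004 m / 0.6 = 0.0067.

Request:
play_rows:
  translation:
    - [0.0033,-0.0002,0]
    - [0.0067,-0.0002,0]
    - [0.01,-0.0002,0]
    - [0.0133,-0.0002,0]
    - [0.0167,-0.0002,0]
  turn:
    - [0,0,0]
    - [0,0,0]
    - [0,0,0]
    - [0,0,0]
    - [0,0,0]
  gripper: [0.02,0.02,0.02,0.02,0.02]

```text
time: 19.62
tool_pos: [0.6117, 0.1867, 0.0761]
ee_rot: [[1.0, 0.004, 0.0], [0.004, -1.0, -0.0], [0.0, 0.0, -1.0]]
contact_force: [-0.7, 0.4, -1.7]
finger_gap: 0.0297
grasp_force: 25.1
```

Converted, 0.01 m / 0.6 = 0.0167, 0.004 m / 0.6 = 0.0067.

Request:
play_rows:
  translation:
    - [0.0033,0,0]
    - [0.0067,0,0]
    - [0.01,0,0]
    - [0.0133,0,0]
    - [0.0167,0,0]
  turn:
    - [0,0,0]
    - [0,0,0]
    - [0,0,0]
    - [0,0,0]
    - [0,0,0]
  gripper: [0.02,0.02,0.02,0.02,0.02]

```text
time: 20.25
tool_pos: [0.6216, 0.1868, 0.0761]
ee_rot: [[1.0, 0.004, 0.0], [0.004, -1.0, -0.0], [0.0, 0.0, -1.0]]
contact_force: [-0.5, 0.0, -1.4]
finger_gap: 0.0296
grasp_force: 25.1
```

Converted, 0.0025 m / 0.6 = 0.0042, 0.0018 m / 0.6 = 0.003.

Request:
play_rows:
  translation:
    - [0.001,0,0]
    - [0.002,0,0]
    - [0.003,0,0]
    - [0.0042,0,0]
    - [0.0042,0,0]
  turn:
    - [0,0,0]
    - [0,0,0]
    - [0,0,0]
    - [0,0,0]
    - [0,0,0]
  gripper: [0.02,0.02,0.02,0.02,0.02]

```text
time: 20.88
tool_pos: [0.624, 0.1867, 0.0761]
ee_rot: [[1.0, 0.004, 0.0], [0.004, -1.0, -0.0], [0.0, 0.0, -1.0]]
contact_force: [-1.0, -0.1, -1.4]
finger_gap: 0.0299
grasp_force: 25.1
```

Converted, 0.0025 m / 0.6 = 0.0042, 0.0018 m / 0.6 = 0.003.

Request:
play_rows:
  translation:
    - [0.001,0,0]
    - [0.002,0,0]
    - [0.003,0,0]
    - [0.0042,0,0]
    - [0.0042,0,0]
  turn:
    - [0,0,0]
    - [0,0,0]
    - [0,0,0]
    - [0,0,0]
    - [0,0,0]
  gripper: [0.02,0.02,0.02,0.02,0.02]

```text
time: 21.5
tool_pos: [0.6266, 0.1867, 0.0761]
ee_rot: [[1.0, 0.004, 0.0], [0.004, -1.0, -0.0], [0.0, 0.0, -1.0]]
contact_force: [-1.6, 0.1, -0.9]
finger_gap: 0.0295
grasp_force: 25.1
```

Converted, 0.001 m / 0.6 = 0.0017, 0.0005 m / 0.6 = 0.0008.

Request:
play_rows:
  translation:
    - [0.0008,0,0]
    - [0.0017,0,0]
    - [0.0017,0,0]
    - [0.0017,0,0]
    - [0.0017,0,0]
  turn:
    - [0,0,0]
    - [0,0,0]
    - [0,0,0]
    - [0,0,0]
    - [0,0,0]
  gripper: [0.02,0.02,0.02,0.02,0.02]

```text
time: 22.12
tool_pos: [0.6274, 0.1867, 0.0761]
ee_rot: [[1.0, 0.004, -0.0], [0.004, -1.0, -0.0], [-0.0, 0.0, -1.0]]
contact_force: [-0.2, 0.8, -1.5]
finger_gap: 0.0298
grasp_force: 25.1
```

Not yet in contact, that was noise.

Converted, 0.002 m / 0.6 = 0.0033, 0.0015 m / 0.6 = 0.0025.

Request:
play_rows:
  translation:
    - [0.0008,0,0]
    - [0.0017,0,0]
    - [0.0025,0,0]
    - [0.0033,0,0]
    - [0.0033,0,0]
  turn:
    - [0,0,0]
    - [0,0,0]
    - [0,0,0]
    - [0,0,0]
    - [0,0,0]
  gripper: [0.02,0.02,0.02,0.02,0.02]

```text
time: 22.75
tool_pos: [0.6296, 0.1867, 0.0761]
ee_rot: [[1.0, 0.004, 0.0], [0.004, -1.0, 0.0], [0.0, -0.0, -1.0]]
contact_force: [0.3, 0.1, -1.8]
finger_gap: 0.0297
grasp_force: 25.1
```

Converted, 0.002 m / 0.6 = 0.0033, 0.0015 m / 0.6 = 0.0025.

Request:
play_rows:
  translation:
    - [0.0008,0,0]
    - [0.0017,0,0]
    - [0.0025,0,0]
    - [0.0033,0,0]
    - [0.0033,0,0]
  turn:
    - [0,0,0]
    - [0,0,0]
    - [0,0,0]
    - [0,0,0]
    - [0,0,0]
  gripper: [0.02,0.02,0.02,0.02,0.02]

```text
time: 23.38
tool_pos: [0.6315, 0.1868, 0.0761]
ee_rot: [[1.0, 0.004, 0.0], [0.004, -1.0, 0.0], [0.0, -0.0, -1.0]]
contact_force: [0.3, -0.3, -2.1]
finger_gap: 0.0293
grasp_force: 25.1
```

Converted, 0.002 m / 0.6 = 0.0033, 0.0015 m / 0.6 = 0.0025.

Request:
play_rows:
  translation:
    - [0.0008,0,0]
    - [0.0017,0,0]
    - [0.0025,0,0]
    - [0.0033,0,0]
    - [0.0033,0,0]
  turn:
    - [0,0,0]
    - [0,0,0]
    - [0,0,0]
    - [0,0,0]
    - [0,0,0]
  gripper: [0.02,0.02,0.02,0.02,0.02]

```text
time: 24.0
tool_pos: [0.6335, 0.1867, 0.0761]
ee_rot: [[1.0, 0.004, -0.0], [0.004, -1.0, -0.0], [-0.0, 0.0, -1.0]]
contact_force: [0.6, -0.0, -1.4]
finger_gap: 0.03
grasp_force: 25.1
```

Request:
play_rows:
  translation:
    - [0.0008,0,0]
    - [0.0017,0,0]
    - [0.0025,0,0]
    - [0.0033,0,0]
    - [0.0033,0,0]
  turn:
    - [0,0,0]
    - [0,0,0]
    - [0,0,0]
    - [0,0,0]
    - [0,0,0]
  gripper: [0.02,0.02,0.02,0.02,0.02]

```text
time: 24.62
tool_pos: [0.6355, 0.1867, 0.0761]
ee_rot: [[1.0, 0.004, 0.0], [0.004, -1.0, 0.0], [0.0, -0.0, -1.0]]
contact_force: [0.4, 0.1, -2.0]
finger_gap: 0.0296
grasp_force: 25.1
```

Converted, 0.0015 m / 0.6 = 0.0025, 0.001 m / 0.6 = 0.0017.

Request:
play_rows:
  translation:
    - [0.0008,0,0]
    - [0.0017,0,0]
    - [0.0025,0,0]
    - [0.0025,0,0]
    - [0.0025,0,0]
  turn:
    - [0,0,0]
    - [0,0,0]
    - [0,0,0]
    - [0,0,0]
    - [0,0,0]
  gripper: [0.02,0.02,0.02,0.02,0.02]

```text
time: 25.25
tool_pos: [0.6366, 0.1867, 0.076]
ee_rot: [[1.0, 0.004, -0.001], [0.004, -1.0, -0.0], [-0.001, 0.0, -1.0]]
contact_force: [-1.6, -0.0, -1.9]
finger_gap: 0.0296
grasp_force: 25.2
```

Request:
play_rows:
  translation:
    - [0,0,0]
    - [0,0,0]
    - [0,0,0]
    - [0.0005,0,0]
    - [0.001,0,0]
  turn:
    - [0,0,0]
    - [0,0,0]
    - [0,0,0]
    - [0,0,0]
    - [0,0,0]
  gripper: [0.02,0.02,0.02,0.02,0.02]
  squeeze: 70

```text
time: 25.88
tool_pos: [0.6373, 0.1868, 0.0761]
ee_rot: [[1.0, 0.004, -0.001], [0.004, -1.0, -0.0], [-0.001, 0.0, -1.0]]
contact_force: [-4.4, -0.1, 1.5]
finger_gap: 0.0292
grasp_force: 69.1
```

Request:
play_rows:
  translation:
    - [0,0,0]
    - [0,0,0]
    - [0,0,0]
    - [0,0,0]
    - [0,0,0]
  turn:
    - [0,0,0]
    - [0,0,0]
    - [0,0,0]
    - [0,0,0]
    - [0,0,0]
  gripper: [0.02,0.02,0.02,0.02,0.02]

```text
time: 26.5
tool_pos: [0.6375, 0.1867, 0.0761]
ee_rot: [[1.0, 0.004, -0.0], [0.004, -1.0, -0.0], [-0.0, 0.0, -1.0]]
contact_force: [-4.6, -0.0, 2.0]
finger_gap: 0.029
grasp_force: 69.1
```

Converted, 0.0004 m / 0.6 = 0.0007, 0.0002 m / 0.6 = 0.0003.

Request:
play_rows:
  translation:
    - [0,0,0.0003]
    - [0.0003,0,0.0003]
    - [0.0007,0,0.0003]
    - [0.0007,0,0.0003]
    - [0.0007,0,0.0003]
  turn:
    - [0,0,0]
    - [0,0,0]
    - [0,0,0]
    - [0,0,0]
    - [0,0,0]
  gripper: [0.02,0.02,0.02,0.02,0.02]

```text
time: 27.12
tool_pos: [0.6377, 0.1868, 0.0761]
ee_rot: [[1.0, 0.004, -0.001], [0.004, -1.0, -0.0], [-0.001, 0.0, -1.0]]
contact_force: [-5.4, 0.2, 0.0]
finger_gap: 0.0292
grasp_force: 69.1
```

Request:
play_rows:
  translation:
    - [0,0,0]
    - [0,0,0]
    - [0,0,0]
    - [0,0,0]
    - [0,0,0]
  turn:
    - [0,0,0]
    - [0,0,0]
    - [0,0,0]
    - [0,0,0]
    - [0,0,0]
  gripper: [0.02,0.02,0.02,0.02,0.02]

```text
time: 27.75
tool_pos: [0.6377, 0.1867, 0.0761]
ee_rot: [[1.0, 0.004, -0.001], [0.004, -1.0, -0.0], [-0.001, 0.0, -1.0]]
contact_force: [-5.3, -0.4, -0.1]
finger_gap: 0.0292
grasp_force: 69.1
```

Request:
play_rows:
  translation:
    - [0.0002,0,0]
    - [0.0005,0,0]
    - [0.0005,0,0]
    - [0.0005,0,0]
    - [0.0005,0,0]
  turn:
    - [0,0,0]
    - [0,0,0]
    - [0,0,0]
    - [0,0,0]
    - [0,0,0]
  gripper: [0.02,0.02,0.02,0.02,0.02]

```text
time: 28.38
tool_pos: [0.6379, 0.1868, 0.0761]
ee_rot: [[1.0, 0.004, -0.001], [0.004, -1.0, -0.0], [-0.001, 0.0, -1.0]]
contact_force: [-4.5, -0.1, 0.6]
finger_gap: 0.029
grasp_force: 69.1
```

Request:
play_rows:
  translation:
    - [0,0,0]
    - [0,0,0]
    - [0,0,0]
    - [0,0,0]
    - [0,0,0]
  turn:
    - [0,0,0]
    - [0,0,0]
    - [0,0,0]
    - [0,0,0]
    - [0,0,0]
  gripper: [0.02,0.02,0.02,0.02,0.02]

```text
time: 29.0
tool_pos: [0.6379, 0.1867, 0.0761]
ee_rot: [[1.0, 0.004, -0.001], [0.004, -1.0, -0.0], [-0.001, 0.0, -1.0]]
contact_force: [-6.3, 0.1, 0.1]
finger_gap: 0.0293
grasp_force: 69.1
```

Converted, 0.0002 m / 0.6 = 0.0003.

Request:
play_rows:
  translation:
    - [0.0003,0,0]
    - [0.0003,0,0]
    - [0.0003,0,0]
    - [0.0003,0,0]
    - [0.0003,0,0]
  turn:
    - [0,0,0]
    - [0,0,0]
    - [0,0,0]
    - [0,0,0]
    - [0,0,0]
  gripper: [0.02,0.02,0.02,0.02,0.02]

```text
time: 29.62
tool_pos: [0.638, 0.1868, 0.0761]
ee_rot: [[1.0, 0.004, -0.001], [0.004, -1.0, -0.0], [-0.001, 0.0, -1.0]]
contact_force: [-5.8, 0.5, 1.5]
finger_gap: 0.0287
grasp_force: 69.1
```

Request:
play_rows:
  translation:
    - [0,0,0]
    - [0,0,0]
    - [0,0,0]
    - [0,0,0]
    - [0,0,0]
  turn:
    - [0,0,0]
    - [0,0,0]
    - [0,0,0]
    - [0,0,0]
    - [0,0,0]
  gripper: [0.02,0.02,0.02,0.02,0.02]

```text
time: 30.25
tool_pos: [0.638, 0.1868, 0.0761]
ee_rot: [[1.0, 0.004, -0.001], [0.004, -1.0, -0.0], [-0.001, 0.0, -1.0]]
contact_force: [-5.3, -0.0, 0.4]
finger_gap: 0.0294
grasp_force: 69.1
```

Converted, 0.0002 m / 0.6 = 0.0003.

Request:
play_rows:
  translation:
    - [0.0003,0,0]
    - [0.0003,0,0]
    - [0.0003,0,0]
    - [0.0003,0,0]
    - [0.0003,0,0]
  turn:
    - [0,0,0]
    - [0,0,0]
    - [0,0,0]
    - [0,0,0]
    - [0,0,0]
  gripper: [0.02,0.02,0.02,0.02,0.02]

```text
time: 30.88
tool_pos: [0.6381, 0.1868, 0.0761]
ee_rot: [[1.0, 0.004, -0.001], [0.004, -1.0, -0.0], [-0.001, 0.0, -1.0]]
contact_force: [-5.9, -0.3, 1.1]
finger_gap: 0.0291
grasp_force: 69.2
```

Converted, -0.0012 m / 0.6 = -0.002, -0.0009 m / 0.6 = -0.0015.

Request:
play_rows:
  translation:
    - [-0.0005,0,0]
    - [-0.001,0,0]
    - [-0.0015,0,0]
    - [-0.002,0,0]
    - [-0.002,0,0]
  turn:
    - [0,0,0]
    - [0,0,0]
    - [0,0,0]
    - [0,0,0]
    - [0,0,0]
  gripper: [0.02,0.02,0.02,0.02,0.02]

```text
time: 31.5
tool_pos: [0.6375, 0.1867, 0.0761]
ee_rot: [[1.0, 0.004, -0.0], [0.004, -1.0, -0.0], [-0.0, 0.0, -1.0]]
contact_force: [-3.1, 1.4, -1.8]
finger_gap: 0.0287
grasp_force: 69.0
```

Converted, -0.0003 m / 0.6 = -0.0005.

Request:
play_rows:
  translation:
    - [-0.0005,0,0]
    - [-0.0005,0,0]
    - [-0.0005,0,0]
    - [-0.0005,0,0]
    - [-0.0005,0,0]
  turn:
    - [0,0,0]
    - [0,0,0]
    - [0,0,0]
    - [0,0,0]
    - [0,0,0]
  gripper: [0.02,0.02,0.02,0.02,0.02]

```text
time: 32.12
tool_pos: [0.6372, 0.1867, 0.0763]
ee_rot: [[1.0, 0.004, 0.0], [0.004, -1.0, -0.0], [0.0, 0.0, -1.0]]
contact_force: [-3.5, 0.4, -3.3]
finger_gap: 0.0293
grasp_force: 69.1
```

Converted, -0.0005 m / 0.6 = -0.0008, -0.0004 m / 0.6 = -0.0007.

Request:
play_rows:
  translation:
    - [-0.0003,0,-0.0003]
    - [-0.0007,0,-0.0003]
    - [-0.0008,0,-0.0003]
    - [-0.0008,0,-0.0003]
    - [-0.0008,0,-0.0003]
  turn:
    - [0,0,0]
    - [0,0,0]
    - [0,0,0]
    - [0,0,0]
    - [0,0,0]
  gripper: [0.02,0.02,0.02,0.02,0.02]

```text
time: 32.75
tool_pos: [0.6369, 0.1867, 0.0762]
ee_rot: [[1.0, 0.004, 0.0], [0.004, -1.0, 0.0], [0.0, 0.0, -1.0]]
contact_force: [-2.8, 0.0, -1.4]
finger_gap: 0.0291
grasp_force: 69.1
```

Request:
play_rows:
  translation:
    - [0,0,0]
    - [0,0,0]
    - [0,0,0]
    - [0,0,0]
    - [0,0,0]
  turn:
    - [0,0,0]
    - [0,0,0]
    - [0,0,0]
    - [0,0,0]
    - [0,0,0]
  gripper: [0.02,0.02,0.02,0.02,0.02]

```text
time: 33.38
tool_pos: [0.6368, 0.1867, 0.0762]
ee_rot: [[1.0, 0.004, 0.0], [0.004, -1.0, -0.0], [0.0, 0.0, -1.0]]
contact_force: [-2.1, -0.8, -0.1]
finger_gap: 0.0293
grasp_force: 69.2
```

Converted, -0.0004 m / 0.6 = -0.0007, -0.0002 m / 0.6 = -0.0003.

Request:
play_rows:
  translation:
    - [-0.0003,0,0]
    - [-0.0007,0,0]
    - [-0.0007,0,0]
    - [-0.0007,0,0]
    - [-0.0007,0,0]
  turn:
    - [0,0,0]
    - [0,0,0]
    - [0,0,0]
    - [0,0,0]
    - [0,0,0]
  gripper: [0.02,0.02,0.02,0.02,0.02]
  squeeze: 20

```text
time: 34.0
tool_pos: [0.6364, 0.1867, 0.0761]
ee_rot: [[1.0, 0.004, 0.0], [0.004, -1.0, -0.0], [0.0, 0.0, -1.0]]
contact_force: [-2.4, -0.6, -1.2]
finger_gap: 0.0289
grasp_force: 69.3
```

Converted, -0.0002 m / 0.6 = -0.0003.

Request:
play_rows:
  translation:
    - [-0.0003,0,0]
    - [-0.0003,0,0]
    - [-0.0003,0,0]
    - [-0.0003,0,0]
    - [-0.0003,0,0]
  turn:
    - [0,0,0]
    - [0,0,0]
    - [0,0,0]
    - [0,0,0]
    - [0,0,0]
  gripper: [0.03,0.032,0.036,0.042,0.05]

```text
time: 34.62
tool_pos: [0.6362, 0.1867, 0.0761]
ee_rot: [[1.0, 0.004, 0.0], [0.004, -1.0, 0.0], [0.0, -0.0, -1.0]]
contact_force: [0.6, -0.4, -1.1]
finger_gap: 0.05
grasp_force: 0.0
```

Run:
```python
from h import *
o=env.observe();print(o['tool_pos'],o['contact_force'],o['finger_gap'],o['grasp_force'])
q=np.mean([env.snapshot('scene')[0].astype(float) for _ in range(4)],0)
j=np.clip(255*(q[150:240,290:380,::-1]/255*1.2)**.6,0,255).astype(np.uint8)
cv2.imwrite('pics/rel.png',cv2.resize(j,(600,600),interpolation=cv2.INTER_CUBIC))
```

```text
[0.6362 0.1867 0.0761] [ 0.5526 -0.4107 -1.0556] 0.050047646546950555 0.0
```

View pics/rel.png

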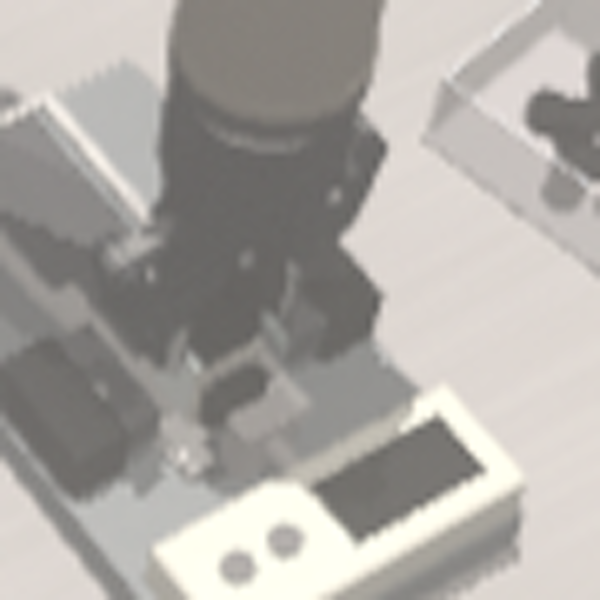

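The fingers are open on both sides of the cell, which stands against the stop (pad at about (235,390)). I'll rise straight up, move aside and check.

Converted, 0.14 m / 0.6 = 0.2333, 0.1 m / 0.6 = 0.1667.

Request:
play_rows:
  translation:
    - [0,0,0.0167]
    - [0,0,0.05]
    - [0,0,0.1]
    - [0,0,0.1667]
    - [0,0,0.2333]
  turn:
    - [0,0,0]
    - [0,0,0]
    - [0,0,0]
    - [0,0,0]
    - [0,0,0]
  gripper: [0.05,0.05,0.05,0.05,0.05]

```text
time: 35.45
tool_pos: [0.6363, 0.1869, 0.2191]
ee_rot: [[1.0, 0.004, 0.002], [0.004, -1.0, 0.001], [0.002, -0.001, -1.0]]
contact_force: [0.0, -0.3, -0.2]
finger_gap: 0.0499
grasp_force: 0.0
```

Converted, -0.22 m / 0.6 = -0.3667, -0.18 m / 0.6 = -0.3.

Request:
play_rows:
  translation:
    - [-0.0333,-0.0667,0]
    - [-0.0667,-0.1333,0]
    - [-0.1,-0.2167,0]
    - [-0.1333,-0.3,0]
    - [-0.1667,-0.3667,0]
  turn:
    - [0,0,0]
    - [0,0,0]
    - [0,0,0]
    - [0,0,0]
    - [0,0,0]
  gripper: [0.05,0.05,0.05,0.05,0.05]

```text
time: 36.08
tool_pos: [0.5357, -0.0355, 0.2179]
ee_rot: [[1.0, 0.002, 0.002], [0.002, -1.0, -0.001], [0.002, 0.001, -1.0]]
contact_force: [-0.2, -0.7, 0.8]
finger_gap: 0.0498
grasp_force: 0.0
```

Run:
```python
from h import *
P=[np.mean([env.snapshot(n)[0].astype(float) for _ in range(6)],0) for n in('top','scene')]
def c(i,u,v,w,h,k,a):
    j=np.clip(255*(i[v:v+h,u:u+w,::-1]/255*a)**.6,0,255).astype(np.uint8)
    return cv2.resize(j,(w*k,h*k),interpolation=cv2.INTER_CUBIC)
cv2.imwrite('pics/fin.png',np.hstack([c(P[0],181,130,50,60,8,1.5),c(P[1],310,160,50,60,8,1.2)]))
p=[.6362,.1867,.004,.03]
f=.024;b=.015
for n,o,dx in(('top',(181,130),0),('scene',(310,160),400)):
    for nm,L in(('block top',[(s*b,t*b,.08) for s in(1,-1) for t in(1,-1)]),('foot',[(s*f,t*f,.005) for s in(1,-1) for t in(1,-1)])):
        print(n,nm,((proj(n,place(p,L))-o+.5)*8+[dx,0]).round().tolist())
```

```text
top block top [[157.0, 173.0], [234.0, 175.0], [155.0, 249.0], [231.0, 251.0]]
top foot [[163.0, 179.0], [278.0, 182.0], [160.0, 294.0], [275.0, 296.0]]
scene block top [[567.0, 278.0], [499.0, 315.0], [517.0, 220.0], [449.0, 256.0]]
scene foot [[575.0, 399.0], [471.0, 457.0], [498.0, 308.0], [394.0, 364.0]]
```

View pics/fin.png

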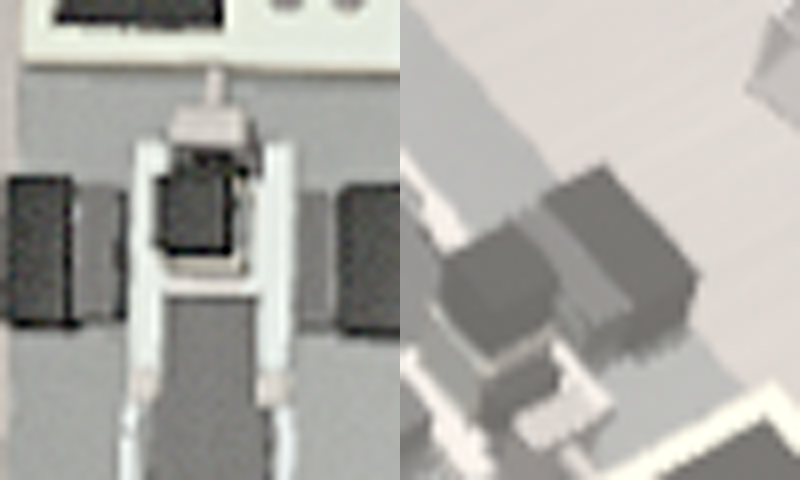

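The cell stands flat and square. In the top crop the grip's top spans (158,173)–(233,254) against a predicted (157,173)–(231,251), and the rear foot edge is at row 290 against 295. That puts it where it was released, against the stop, so I'm handing in.

```bash
python3 -c "
from bench import env
print(env.sign_off())"
```

```text
the job is handed in; nothing more can be done
None
```

The cell is in the meter with its glass faces towards the bars, pressed against the stop at about 6 N and released there; the final pictures show it standing flat and square, and the job was handed in at about 37 s with no verdict returned. I did not separately check for a sub-millimetre spring-back gap at the stop.

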